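# Hang the tea tin below the small spice tin

## Task

Hang the tea tin that stands on the shelf from the small tin that already hangs on the stand: put the tea tin's hook over the bottom of the small tin's lower loop, lower it gently so that the loop takes its weight while you still hold it, and only then let go. Leave it hanging straight and still, clear of the shelf, do not tug hard on the loop or knock the small tin far aside, and leave the grinder, the jar and the dabba standing where they are.

Things in the scene. Friction and masses are not known exactly. Their poses are not given: they have to be found in the camera images.
- tea_tin: Loose upright steel tin with spring-clip lid, 58 mm dia (lid 61), 50 mm high, 0.18-0.30 kg. Origin: centre of underside, z up. Above the lid: a neck, a bamboo grip, then a rigid 5 mm wire hook in the xz plane whose mouth opens downward on the +x side; tin and hook hang plumb from the grip or from the hook.
- grip (a point): Middle of the tea tin's bamboo grip, on its axis, 84 mm above its underside; axes as the tin's. Grip spans 60-105 mm above the underside, 12 mm along x, 14 mm along y (the width to pinch). To hang it hold it with the tool tilted about 45 deg, coming from the tin's -x side: a gripper pointing straight down would strike the small tin.
- crook (a point): Point in the top of the hook where the loop's wire centre lies when hung: on the tin's axis, 195 mm above its underside. Wire centre line: on the axis up to 148, then x -10 mm from 163 to 190, top at x 0, height 200, down to x +10 at 190-180, free tip at x +13, height 172. Clear gap across the hook 15 mm; thickness along y 5 mm.
- small_tin: Small steel spice tin, 50 mm dia, 32 mm high, 0.3 kg, hung from the bar by its own wire hook. Swings freely about the bar (its y axis), lightly damped; cannot come off, slide or twist. Origin on the bar's axis, 405 mm above the shelf; y along the bar, x level across it, to the robot's left, z up. The tin spans z -112 to -80 mm; below it is a closed wire loop.
- loop_high (a point): Lowest point (wire centre) of the small tin's lower loop if pushed fully in; 168 mm below the bar's axis. The loop is really drawn out 0-16 mm lower than this, differently each time, not reported (feel or see it), and stays there by stiff friction. 5 mm wire in the yz plane, 56 mm wide between wire centres, bottom a V 8 mm higher at the sides; clear window above its middle at least 53 mm.
- stand: Fixed steel hanging stand. Origin on the shelf straight below the small tin. A 12 mm bar along its x axis at 405 mm height, from x -45 mm (free end, towards the robot) to x +130 mm, where a 14 mm post with a 110 mm round foot carries it. Both sides (y) are open; the small tin hangs in the middle, at x 0.
- grinder: Bystander: black plastic spice grinder, 54 mm dia, 130 mm high. Origin: centre of underside.
- cumin_jar: Bystander: white ceramic jar with wooden cap, 64 mm dia, 95 mm high. Origin: centre of underside.
- dabba: Bystander: low round steel dabba with knobbed lid, 100 mm dia, 77 mm high. Origin: centre of underside.

How it is judged:
On the way:
1. the loop carries the tea tin by its hook (over 1 N) while the fingers still hold it (contact force between tea_tin and small_tin above 1 N and contact force between the fingers and tea_tin above 1 N and horizontal distance between crook and loop_high below 0.02 m and z of crook in the frame of small_tin between -0.196 and -0.16 m and height (world z) of tea_tin above 0.012 m), for 0.15 s.
At the end, for the whole second after the job is handed in: The tea tin hangs by its hook from the small tin's lower loop (the hook's inside within 20 mm sideways of loop_high, and 8 mm above to 28 mm below it), off the shelf (underside more than 12 mm up), upright within 0.2 rad, the small tin within 0.15 rad of plumb, moving at less than 60 mm/s, released (contact force between tea_tin and small_tin above 0.8 N and horizontal distance between crook and loop_high below 0.02 m and z of crook in the frame of small_tin between -0.196 and -0.16 m and height (world z) of tea_tin above 0.012 m and angle between tea_tin's own z axis and vertical below 0.2 rad and angle between small_tin's own z axis and vertical below 0.15 rad and linear speed of tea_tin below 0.06 m/s and contact force between tea_tin and the fingers below 0.05 N); the robot touches nothing.
It fails at once if the loop is tugged with more than 15 N (contact force between tea_tin and small_tin above 15 N).
It fails at once if the small tin is knocked aside by more than 0.5 rad (angle between small_tin's own z axis and vertical above 0.5 rad).
It fails at once if a bystander is moved by more than 30 mm or tipped (distance of any of grinder, cumin_jar, dabba from where it was at the start of the episode above 0.03 m or angle between any of grinder, cumin_jar, dabba's own z axis and vertical above 0.3 rad).
It also fails if it takes over 46 s, if anything falls off the work surface, if the arm or the gripper's body presses on something with over 40 N, if the wrist force passes 120 N, or if a joint passes its speed limit or range.

## Robot

A 6-joint arm with a two-finger parallel gripper is mounted at the origin on the work surface. World frame = base frame: x ahead of the robot, y to its left, z up, the work surface at z = 0. Lengths are in m, angles in rad, forces in N, time in s.
With the tool pointing down it reaches from about 0.35 to 0.975 m from the base axis. Payload 4.9 kg.
Tool frame: the origin (TCP) lies midway between the tips of the shut fingers; the grasp point (between the pads) lies 19 mm behind it; z points along the fingers, y is the line along which they close (so a half turn about z gives the same grasp; the last joint's range is limited). The gripper opens to 85 mm and grips with 20 to 120 N. Pads are 22 mm wide; open, the fingers measure 114 mm over their backs; the gripper's body (76 mm by 85 mm) begins 54 mm behind the grasp point. The pads swing forward as they close: fully open they stand 13 mm farther back than shut.
Start: joints at [1.065, 0.053, 1.613, -0, 1.476, -0.119], TCP at [0.236, 0.579, 0.231] pointing down, gripper open.
Joint ranges: [-3.01, 3.01], [-1.01, 2.22], [0.06, 2.58], [-1.02, 4.17], [0.09, 2.62], [-3.14, 3.14]. Speed limits (rad/s): [2.57, 2.57, 3.14, 3.14, 3.14, 3.14].

## Interface

Orientations are given as a rotation vector (axis times angle).
In Python, from station import ctrl gives the robot as it stands. The module is installed in compiled form; this text tells all that it offers.
- The arm moves only by the shell command python3 -m handwheel 'ROWS' [OPENING] [FORCE]. ROWS is JSON, a list of rows, each a list of 2 entries, a list of its own where there are three numbers: the shift along the tool's x, y, z in cm, then the turn, a rotation vector about the tool's x, y, z in rad. In form: [[[tx, ty, tz], [ax, ay, az]], ...]. A call has 1 to 5 rows; each row is the pose to reach, as a shift and turn from the pose commanded when the call began, along the tool's axes at that moment; what a row does not reach only later rows make up. A row lasts 1/8 s, in which the tool goes at most 62.5 mm and 10.7 degrees, less where a joint would pass 70% of its speed; a pose out of reach is approached as far as the arm can. A call with a gripper value outside its range is refused whole. OPENING is the gripper's target within -1 to 1 (shut at 1, half-way at 0, fully open at -1), set as the call begins (- or left out, the last holds). The fingers move at their own pace and stop on an object; FORCE is the grip in N (left out, the last holds). Time passes only in rows, so rows that repeat a pose let the fingers close. It gives the time, the measured TCP pose, the force, the opening and the grip force at its end, in the units of the state.
- ctrl.get_obs(): the state, without advancing time (a new reading comes with each control period).
- ctrl.get_image(name): name is "scene" or "top" or "wrist"; returns the picture (420x560x3 uint8, blue, green, red); there is no depth.
- ctrl.calibration(name): a dict with "fx", "fy", "cx", "cy" (pixels), "R" (3x3) and "t" (3): a world point X has camera coordinates R X + t. Camera axes: x right, y down, z forward; pixel columns grow to the right and rows downward; lengths in m; the calibration is good to about 2 mm. A picture is of the moment at which its call begins: read the wrist's pose just before it. calibration takes no time and is no camera call; for the wrist camera it gives the pose at the moment of the call.
- ctrl.finish_job(): hands the job in; it is judged then, once.
Trained networks look in the newest picture that a camera, given by its name, has taken for a name from the list of things; names that differ only in an ending like _2 or _b are one class to them, and where a whole thing is asked for, a point or a joint stands for the part that bears it (a point fixed in the world has none). Each returns a list of dicts, best first, with "score" (0 to 1); they miss things now and then, are a little off and sometimes report something else, mostly with a low value. They report only what shows in the picture. A call takes as long as a camera call.
- ctrl.look_for(camera, query): "position" ([column, row] in pixels, amid what is visible of it).
- ctrl.landmark_of(camera, query): "position" ([column, row] in pixels: a listed point, or the origin of a listed thing).
The state is a dict: "t": time; "q": joint angles; "dq": joint speeds; "effort": joint torques, N m; "tool_pos": TCP position; "tool_rot": TCP orientation; "contact_force": force on the tool from outside, world axes, zero at the start; "wrist_torque": the same for the moment, N m; "opening": finger opening in m; "grip_force": force on a finger pad.
Only numpy, scipy, OpenCV 4.12 (cv2) and the standard library are available. Lean on these libraries where they do the work, as an engineer would, in place of code of your own. Each camera call takes 0.05 s, during which the arm holds its last target. There are 200 camera calls.

## Working session

There is one attempt and no reset: what is moved stays moved. The work goes in short steps, Python scripts to look and compute and a shell command to move; the robot and the scene stay as the last step left them, time stands still between calls to the robot, and variables do not carry over. Pictures are saved under pics/ and viewed, at most 10 in all, crops included, and the job is handed in when it is done.

```bash
mkdir -p pics
cat > h.py <<'E'
import numpy as np, cv2
from scipy.spatial.transform import Rotation as R
from station import ctrl
def ray(c,p):
    K=ctrl.calibration(c); Rm=np.array(K['R']);t=np.array(K['t'])
    d=Rm.T@np.array([(p[0]-K['cx'])/K['fx'],(p[1]-K['cy'])/K['fy'],1]); return -Rm.T@t,d/np.linalg.norm(d)
def atz(c,p,z):
    o,d=ray(c,p); return o+d*(z-o[2])/d[2]
def tri(rs):
    A=sum(np.eye(3)-np.outer(d,d) for o,d in rs); b=sum((np.eye(3)-np.outer(d,d))@o for o,d in rs)
    X=np.linalg.solve(A,b); return X,[np.linalg.norm((np.eye(3)-np.outer(d,d))@(X-o)) for o,d in rs]
def proj(c,X):
    K=ctrl.calibration(c); x=np.array(K['R'])@X+np.array(K['t']); return K['fx']*x[0]/x[2]+K['cx'],K['fy']*x[1]/x[2]+K['cy']
E
python3 - <<'E'
from h import *
np.set_printoptions(precision=4,suppress=True)
ims=[]
for c in("scene","top"):
    im=ctrl.get_image(c); cv2.imwrite(f'pics/{c}0.png',im)
    K=ctrl.calibration(c); print(c,'cam at',-np.array(K['R']).T@K['t'])
    for q in("tea_tin","grip","crook","small_tin","loop_high","stand","grinder","cumin_jar","dabba"):
        print(q,[(np.round(a['position'],1),round(a['score'],2)) for a in ctrl.landmark_of(c,q)[:2]])
print(ctrl.get_obs())
E
```

```text
scene cam at [1.0251 0.6368 0.9944]
tea_tin [(array([258. , 232.4]), 0.61), (array([259.4, 186.2]), 0.48)]
grip [(array([258.6, 211.4]), 0.61)]
crook [(array([255.6, 186.7]), 0.64)]
small_tin [(array([288.4, 180.8]), 0.62)]
loop_high [(array([293. , 236.6]), 0.71)]
stand []
grinder [(array([196.6, 242.3]), 0.78), (array([258.2, 189.4]), 0.44)]
cumin_jar [(array([386.6, 344.4]), 0.93), (array([292.1, 239.4]), 0.42)]
dabba [(array([320.1, 371.8]), 0.85)]
top cam at [0.3467 0.0055 1.2609]
tea_tin []
grip [(array([350.8, 250.5]), 0.82)]
crook [(array([355. , 242.3]), 0.96)]
small_tin [(array([260.7, 186.9]), 0.51), (array([356.5, 241.9]), 0.17)]
loop_high [(array([259.5, 202.2]), 0.58)]
stand []
grinder [(array([374.3, 200.5]), 0.81)]
cumin_jar [(array([176.7, 239.2]), 0.93)]
dabba [(array([196.3, 186.4]), 0.64)]
{'t': 1.0, 'q': array([ 1.065 ,  0.0527,  1.6129, -0.    ,  1.476 , -0.119 ]), 'dq': array([-0.0014,  0.0002,  0.0005,  0.0006,  0.0007,  0.0002]), 'effort': array([  0.0002, -39.3692, -37.0473,  -0.0002,   0.0005,  -0.    ]), 'tool_pos': array([0.2358, 0.5788, 0.2313]), 'tool_rot': array([ 0.6038,  3.083 , -0.0001]), 'contact_force': array([-0.0502, -0.1358,  0.2684]), 'wrist_torque': array([-0.0467,  0.0282, -0.0198]), 'grip_force': 0.0, 'opening': 0.08551753598634805}
```

View pics/scene0.png

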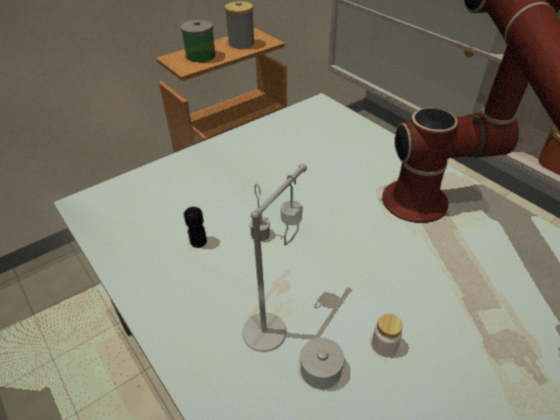

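View pics/top0.png

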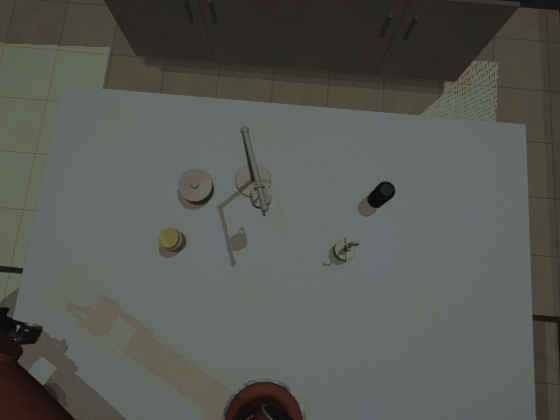

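The scene picture shows the stand (post about 262,290; small tin 291,212; loop bottom 288,242), and the tea tin behind the post (260,228, hook up to 257,186). In the top view the tea tin is at (345,248), the small tin at (262,195), the grinder at (380,193), the jar at (172,240) and the dabba at (195,186).

Run:
```python
from h import *
np.set_printoptions(precision=4,suppress=True)
P={'grip':((258.6,211.4),(350.8,250.5)),'crook':((255.6,186.7),(355,242.3)),'loop':((293,236.6),(259.5,202.2)),'small':((288.4,180.8),(260.7,186.9)),'grinder':((196.6,242.3),(374.3,200.5)),'jar':((386.6,344.4),(176.7,239.2)),'dabba':((320.1,371.8),(196.3,186.4))}
for k,(a,b) in P.items(): print(k,*tri([ray('scene',a),ray('top',b)]))
print('crook z.195',atz('top',(355,242.3),.195),'grip .084',atz('top',(350.8,250.5),.084),atz('scene',(258.6,211.4),.084))
print('bar ends top', atz('top',(245,129),.405),atz('top',(265,213),.405),'foot',atz('top',(252,181),0.0),atz('scene',(264,332),0))
print('bar ends scene', atz('scene',(256,217),.405),atz('scene',(302,169),.405))
a=cv2.imread('pics/top0.png');b=cv2.imread('pics/scene0.png')
f=lambda im,x,y,w,h,s:cv2.resize(im[y:y+h,x:x+w],None,fx=s,fy=s,interpolation=cv2.INTER_CUBIC)
A=f(a,310,215,65,65,6);B=f(a,230,160,65,65,6);C=f(b,225,160,100,100,4)
can=np.zeros((400,1190,3),np.uint8);can[:390,:390]=A;can[:390,395:785]=B;can[:400,790:1190]=C
cv2.imwrite('pics/z.png',np.clip(cv2.resize(can,(800,269)).astype(float)*1.5,0,255))
```

```text
grip [ 0.4847 -0.1997  0.0812] [np.float64(0.0009396160904951549), np.float64(0.0009396160904951227)]
crook [ 0.4944 -0.1911  0.1869] [np.float64(0.0005954166818715761), np.float64(0.000595416681871585)]
loop [0.5649 0.0609 0.2357] [np.float64(0.002787872222709251), np.float64(0.0027878722227093204)]
small [0.566  0.0509 0.3958] [np.float64(0.00039283935083981306), np.float64(0.0003928393508398186)]
grinder [ 0.6586 -0.2823 -0.0082] [np.float64(0.003012499865958267), np.float64(0.0030124998659582774)]
jar [0.4775 0.3114 0.0057] [np.float64(0.006706805705915802), np.float64(0.0067068057059156555)]
dabba [0.6477 0.2694 0.0052] [np.float64(0.0010269961064606132), np.float64(0.0010269961064608467)]
crook z.195 [ 0.4937 -0.19    0.195 ] grip .084 [ 0.4851 -0.1999  0.084 ] [ 0.4858 -0.1963  0.084 ]
bar ends top [0.6883 0.0966 0.405 ] [0.5089 0.0366 0.405 ] foot [0.6822 0.1007 0.    ] [0.6857 0.1006 0.    ]
bar ends scene [0.6889 0.1071 0.405 ] [0.5258 0.0463 0.405 ][ WARN:0@0.318] global loadsave.cpp:1063 imwrite_ Unsupported depth image for selected encoder is fallbacked to CV_8U.
```

View pics/z.png

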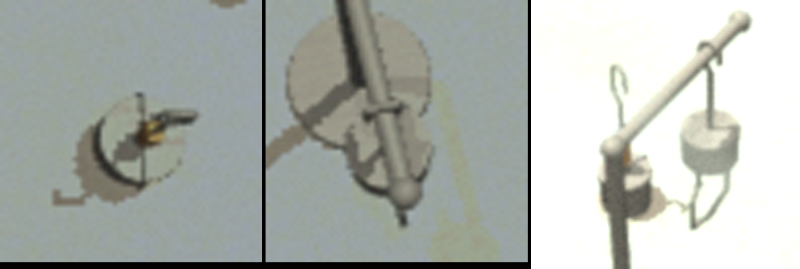

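```bash
cat >> h.py <<'E'
np.set_printoptions(precision=4,suppress=True)
def orient(az,tilt):  # tool points along horizontal azimuth az (deg) tilted `tilt` from down; y horizontal at az-90
    a,t=np.radians([az,tilt]); z=np.array([np.cos(a)*np.sin(t),np.sin(a)*np.sin(t),-np.cos(t)]); y=np.array([np.sin(a),-np.cos(a),0])
    return np.c_[np.cross(y,z),y,z]
def go(p,Rt):
    o=ctrl.get_obs(); R0=R.from_rotvec(o['tool_rot']).as_matrix()
    print('t',o['t'],'cm',np.round(100*R0.T@(np.array(p)-o['tool_pos']),2),'rot',np.round(R.from_matrix(R0.T@Rt).as_rotvec(),3),'deg',np.degrees(np.linalg.norm(R.from_matrix(R0.T@Rt).as_rotvec())).round(1))
E
python3 -c "
from h import *
go([.34,.1,.33],orient(110,0)); go([.34,.24,.33],orient(110,0))"
```

```text
t 1.0 cm [-27.72 -40.41  -9.87] rot [-0.     0.     0.835] deg 47.8
t 1.0 cm [-22.44 -27.44  -9.87] rot [-0.     0.     0.835] deg 47.8
```

```bash
python3 -m handwheel '[[[-11,-14,-9.8],[0,0,0.2]],[[-22.4,-27.4,-9.8],[0,0,0.4]],[[-22.4,-27.4,-9.8],[0,0,0.6]],[[-22.4,-27.4,-9.8],[0,0,0.835]],[[-24,-32,-9.8],[0,0,0.835]]]'; python3 -c "
from h import *
go([.34,-.1,.33],orient(110,0)); print(ctrl.get_obs()['q'])"
```

```text
t: 1.62
tool_pos: [0.3178, 0.2894, 0.3139]
tool_rot: [1.805, 2.57, 0.002]
contact_force: [1.4, -1.0, -0.0]
opening: 0.0853
grip_force: 0.0
t 1.625 cm [-37.39 -11.11  -1.63] rot [ 0.002 -0.    -0.003] deg 0.2
[ 0.5655 -0.4722  1.9269 -0.0003  1.6853  0.2194]
```

```bash
python3 -m handwheel '[[[-6,-2,-1],[0,0,0]],[[-12,-4,-1],[0,0,0]],[[-18,-5.5,-1],[0,0,0]],[[-24,-7,-1],[0,0,0]],[[-30,-9,-1],[0,0,0]]]';python3 -m handwheel '[[[-3,0,0],[0,0,0]],[[-6,0,0],[0,0,0]],[[-6,0,0],[0,0,0]],[[-6,0,0],[0,0,0]]]'; python3 -c "
from h import *
im=ctrl.get_image('wrist'); cv2.imwrite('pics/w1.png',im)
for q in ('grip','crook','tea_tin'): print(q,ctrl.landmark_of('wrist',q)[:2])
K=ctrl.calibration('wrist');print(-np.array(K['R']).T@K['t'],np.array(K['R']))
az=110;h=np.array([np.cos(np.radians(az)),np.sin(np.radians(az)),0])
go(np.array([.485,-.198,.084])-.13*(h-[0,0,1])*.707,orient(110,45)); print(ctrl.get_obs()['q'],ctrl.get_obs()['tool_pos'])"
```

```text
t: 2.25
tool_pos: [0.3351, -0.0218, 0.3232]
tool_rot: [1.801, 2.572, 0.001]
contact_force: [0.8, -0.1, -0.3]
opening: 0.0853
grip_force: 0.0
t: 2.75
tool_pos: [0.3557, -0.0759, 0.323]
tool_rot: [-1.802, -2.573, -0.0]
contact_force: [0.7, -0.4, 0.0]
opening: 0.0854
grip_force: 0.0
grip [{'position': [337.3, 278.7], 'score': 0.85}]
crook [{'position': [356.4, 334.7], 'score': 0.64}]
tea_tin [{'position': [330.2, 257.1], 'score': 0.94}]
[ 0.3322 -0.0105  0.4663] [[ 0.9389  0.3443  0.0002]
 [ 0.3311 -0.9031  0.2736]
 [ 0.0944 -0.2568 -0.9618]]
t 2.95 cm [-25.12   7.9   14.73] rot [-0.     0.786  0.002] deg 45.0
[-0.4147 -0.6582  2.0291  0.0001  1.7701 -0.7653] [ 0.3558 -0.0755  0.3231]
```

View pics/w1.png

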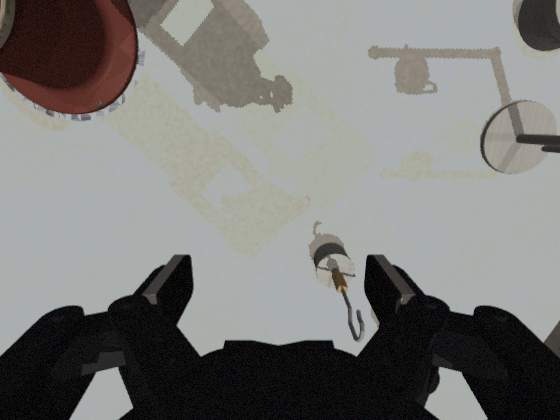

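Run:
```python
from h import *
im=cv2.imread('pics/w1.png'); c=im[225:350,290:400]
cv2.imwrite('pics/w1z.png',cv2.convertScaleAbs(cv2.resize(c,None,fx=4.8,fy=4.8,interpolation=cv2.INTER_CUBIC),alpha=1.8,beta=30))
print(atz('wrist',(337.3,278.7),.084),atz('wrist',(356.4,334.7),.195),atz('wrist',(330.2,257.1),0))
```

```text
[ 0.4888 -0.1846  0.084 ] [ 0.4908 -0.1907  0.195 ] [ 0.4946 -0.1881  0.    ]
```

View pics/w1z.png

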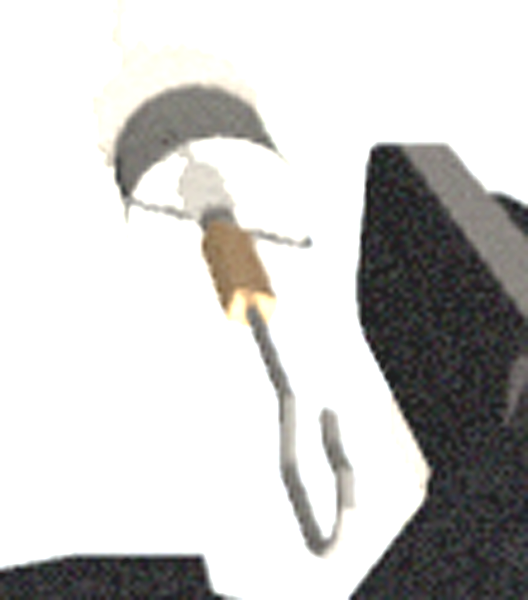

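Run:
```python
from h import *
from scipy.optimize import least_squares
C={(-10,163):(290,395),(-10,190):(292,470),(0,200):(320,550),(10,190):(346,500),(10,180):(345,468),(13,172):(328,412),(0,105):(250,302),(0,84):(238,265)}
obs=np.array(list(C.values()))/4.8+[290,225]; L=np.array(list(C),float)/1000
def f(p): return np.ravel([proj('wrist',np.array([p[0]+x*np.cos(p[2]),p[1]+x*np.sin(p[2]),z])) for x,z in L]-obs)
for y0 in(0,1.5,-1.5):
    s=least_squares(f,[.49,-.19,y0]); print(s.x[:2],np.degrees(s.x[2]),np.abs(s.fun).max(),s.cost)
p=s.x
for c in('scene','top'): print(c,[np.round(proj(c,np.array([p[0],p[1],z])),1) for z in(0,.084,.195)])
```

```text
[ 0.4896 -0.1836] -1.5842524936812974 8.750221091716583 114.07780611777942
[ 0.4896 -0.1836] -1.5850139668500642 8.750321907217597 114.07780601488778
[ 0.4896 -0.1836] -1.5896030794459102 8.750929512786172 114.07780602018832
scene [array([261.3, 234.2]), array([260.1, 214.2]), array([258.2, 185.1])]
top [array([340.4, 251.4]), array([345.1, 248.4]), array([352.4, 243.7])]
```

Run:
```python
from h import *
print(ctrl.get_obs()['tool_pos'],ctrl.calibration('wrist')['t'],{k:ctrl.calibration('wrist')[k] for k in('fx','cx','cy')})
C={(-10,163):(290,395),(-10,190):(292,470),(0,200):(320,550),(10,190):(346,500),(10,180):(345,468),(13,172):(328,412),(0,105):(250,302),(0,84):(238,265),(0,50):(208,190)}
for yw in(0,20):
  for (x,z),c in C.items(): print(yw,x,z,np.round(np.array(proj('wrist',np.array([.489+x/1e3*np.cos(np.radians(yw)),-.187+x/1e3*np.sin(np.radians(yw)),z/1e3]))),1),np.round(np.array(c)/4.8+[290,225],1))
```

```text
[ 0.3558 -0.0755  0.3231] [-0.3084 -0.247   0.4145] {'fx': 289.8851210805312, 'cx': 278.3197801881644, 'cy': 207.8119804470585}
0 -10 163 [341.9 311.1] [350.4 307.3]
0 -10 190 [347.  325.9] [350.8 322.9]
0 0 200 [357.5 334.7] [356.7 339.6]
0 10 190 [363.2 331.1] [362.1 329.2]
0 10 180 [360.8 325.2] [361.9 322.5]
0 13 172 [361.3 321.5] [358.3 310.8]
0 0 105 [339.7 287.8] [342.1 287.9]
0 0 84 [336.8 280.1] [339.6 280.2]
0 0 50 [332.7 269.1] [333.3 264.6]
20 -10 163 [341.2 313.5] [350.4 307.3]
20 -10 190 [346.2 328.5] [350.8 322.9]
20 0 200 [357.5 334.7] [356.7 339.6]
20 10 190 [364.  328.5] [362.1 329.2]
20 10 180 [361.6 322.7] [361.9 322.5]
20 13 172 [362.2 318.3] [358.3 310.8]
20 0 105 [339.7 287.8] [342.1 287.9]
20 0 84 [336.8 280.1] [339.6 280.2]
20 0 50 [332.7 269.1] [333.3 264.6]
```

Run:
```python
from h import *
from scipy.optimize import least_squares
C={(0,148):(286,390),(-10,190):(293,475),(0,200):(320,548),(10,180):(343,465),(13,172):(328,412),(0,105):(250,302),(0,84):(238,265)}
C2={(0,148):(286,390),(0,200):(320,548),(13,172):(328,412),(0,105):(250,302),(0,84):(238,265)}
for C in (C,C2):
  obs=np.array(list(C.values()))/4.8+[290,225]; L=np.array(list(C),float)/1000
  f=lambda p: np.ravel([proj('wrist',np.array([p[0]+x*np.cos(p[2]),p[1]+x*np.sin(p[2]),z])) for x,z in L]-obs)
  for y0 in(0,1.5,3,-1.5):
    s=least_squares(f,[.49,-.19,y0]); print(s.x[:2],np.degrees(s.x[2]),s.cost)
  print(s.fun.reshape(-1,2))
```

```text
[ 0.4898 -0.1855] 35.6939014919285 67.18878618283087
[ 0.4898 -0.1855] 35.70150518258728 67.18878631412801
[ 0.4898 -0.1855] 35.69985053112691 67.18878615640712Traceback (most recent call last):
  File "<stdin>", line 9, in <module>
    return func(*args, **kwargs)
    result = trf(vector_fun.fun, vector_fun.jac, x0, f0, J0, lb, ub, ftol, xtol,
                 gtol, max_nfev, x_scale, loss_function, tr_solver,
                 tr_options.copy(), verbose, callback=callback_wrapped)
    return trf_no_bounds(
        fun, jac, x0, f0, J0, ftol, xtol, gtol, max_nfev, x_scale,
        loss_function, tr_solver, tr_options, verbose, callback=callback)
    J = jac(x)
    self._update_jac()
    ~~~~~~~~~~~~~~~~^^
    self.J = self.jac_wrapped(xp_copy(self.x), f0=self.f)
             ~~~~~~~~~~~~~~~~^^^^^^^^^^^^^^^^^^^^^^^^^^^^
    J, dct = approx_derivative(
             ~~~~~~~~~~~~~~~~~^
        self.fun,
        ^^^^^^^^^
    ...<2 lines>...
        **self.finite_diff_options,
        ^^^^^^^^^^^^^^^^^^^^^^^^^^^
    )
    ^
    J, _nfev = _dense_difference(fun_wrapped, x0, f0, h,
        
[... 151 characters left out ...]
^
                             mf)
                             ^^^
    df = [f_eval - f0 for f_eval in f_evals]
                                    ^^^^^^^
    f = np.atleast_1d(self.fun(x, *self.args, **self.kwargs))
                      ~~~~~~~~^^^^^^^^^^^^^^^^^^^^^^^^^^^^^^
    return np.atleast_1d(self.fun(x))
                         ~~~~~~~~^^^
    return self.f(x, *self.args, **self.kwargs)
           ~~~~~~^^^^^^^^^^^^^^^^^^^^^^^^^^^^^^
  File "<stdin>", line 7, in <lambda>
  File "h.py", line 13, in proj
    K=ctrl.calibration(c); x=np.array(K['R'])@X+np.array(K['t']); return K['fx']*x[0]/x[2]+K['cx'],K['fy']*x[1]/x[2]+K['cy']
ValueError: time passes only in moves, steps and waits
```

```bash
python3 - <<'E'
s=open('h.py').read()
s=s.replace("def ray(c,p):\n    K=ctrl.calibration(c);","_K={}\ndef cal(c):\n    if c not in _K: _K[c]=ctrl.calibration(c)\n    return _K[c]\ndef ray(c,p):\n    K=cal(c);").replace("def proj(c,X):\n    K=ctrl.calibration(c);","def proj(c,X):\n    K=cal(c);")
open('h.py','w').write(s)
E
python3 - <<'E'
from h import *
Rt=orient(40,45); go(np.array([.490,-.187,.084])-.16*Rt[:,2],Rt)
E
```

```text
t 2.95 cm [-18.93  -1.87  12.6 ] rot [-0.478  0.683  1.157] deg 81.7
```

```bash
python3 -m handwheel '[[[-4,-0.5,0],[-0.06,0.085,0.145]],[[-8,-1,2],[-0.12,0.17,0.29]],[[-12,-1.5,5],[-0.18,0.256,0.434]],[[-16,-1.8,8],[-0.24,0.34,0.58]],[[-18.93,-1.87,10],[-0.3,0.427,0.723]]]'
python3 - <<'E'
from h import *
Rt=orient(40,45); go(np.array([.490,-.187,.084])-.16*Rt[:,2],Rt)
E
```

```text
t: 3.58
tool_pos: [0.4032, -0.2614, 0.2218]
tool_rot: [-2.398, -1.597, -0.711]
contact_force: [0.9, 0.0, 0.0]
opening: 0.0853
grip_force: 0.0
t 3.575 cm [-1.03 -0.34  2.22] rot [-0.177  0.253  0.427] deg 30.2
```

```bash
python3 -m handwheel '[[[-0.3,-0.1,0.7],[-0.06,0.085,0.143]],[[-0.7,-0.2,1.5],[-0.118,0.17,0.286]],[[-1.03,-0.34,2.2],[-0.177,0.253,0.427]],[[-1.03,-0.34,2.2],[-0.177,0.253,0.427]]]'
python3 - <<'E'
from h import *
im=ctrl.get_image('wrist'); cv2.imwrite('pics/w2.png',cv2.convertScaleAbs(im,alpha=1.3,beta=10))
for q in ('grip','crook','tea_tin'):
    r=ctrl.landmark_of('wrist',q)[:1]; print(q,r)
    if r: print(atz('wrist',r[0]['position'],{'grip':.084,'crook':.195,'tea_tin':0}[q]))
o=ctrl.get_obs(); print(o['q'],o['tool_pos'],o['t'])
E
```

```text
t: 4.08
tool_pos: [0.4022, -0.2579, 0.1967]
tool_rot: [-2.519, -0.925, -1.039]
contact_force: [0.7, 0.1, 0.5]
opening: 0.0858
grip_force: 0.0
grip [{'position': [284.6, 191.3], 'score': 0.64}]
[ 0.4966 -0.1893  0.084 ]
crook [{'position': [283.2, 111.8], 'score': 0.7}]
[ 0.4943 -0.1864  0.195 ]
tea_tin [{'position': [283.3, 225.4], 'score': 0.61}]
[ 0.4961 -0.19    0.    ]
[-1.1516 -0.2554  2.0918  0.7434  1.5724 -0.3921] [ 0.4039 -0.2593  0.1997] 4.275
```

View pics/w2.png

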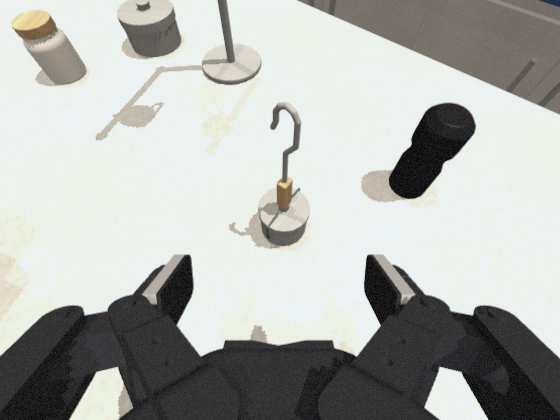

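Run:
```python
from h import *
from scipy.optimize import least_squares
im=cv2.imread('pics/w2.png')[90:220,235:330]
C={(0,148):(286,153),(-10,163):(297,146),(-10,190):(298,120),(0,200):(285,105),(13,172):(272,128),(0,105):(284,180),(0,60):(284,209)}
obs=np.array(list(C.values())); L=np.array(list(C),float)/1000
f=lambda p: np.ravel([proj('wrist',np.array([p[0]+x*np.cos(p[2]),p[1]+x*np.sin(p[2]),z])) for x,z in L]-obs)
for y0 in(1,2.5):
    s=least_squares(f,[.49,-.19,y0]); print(s.x[:2],np.degrees(s.x[2]),s.cost)
print(s.fun.reshape(-1,2)); 
for az in(110,np.degrees(s.x[2])):
  Rt=orient(az,45); go(np.r_[s.x[:2],.084]-.10*Rt[:,2],Rt)
cv2.imwrite('pics/w2z.png',cv2.resize(im,None,fx=4.5,fy=4.5,interpolation=cv2.INTER_CUBIC))
```

```text
[ 0.4965 -0.1887] 104.7346161800684 28.782277058967747
[ 0.4965 -0.1887] 104.73462035894774 28.78227705896826
[[-0.9452  0.1603]
 [-0.674  -0.3378]
 [ 0.4677  1.7184]
 [ 1.8956  2.1985]
 [-0.4254  0.9468]
 [-0.0392  0.4781]
 [-0.921  -6.5056]]
t 4.275 cm [3.3  7.24 9.68] rot [ 0.861  0.007 -0.857] deg 69.6
t 4.275 cm [2.88 6.98 9.26] rot [ 0.796  0.007 -0.792] deg 64.3
```

View pics/w2z.png

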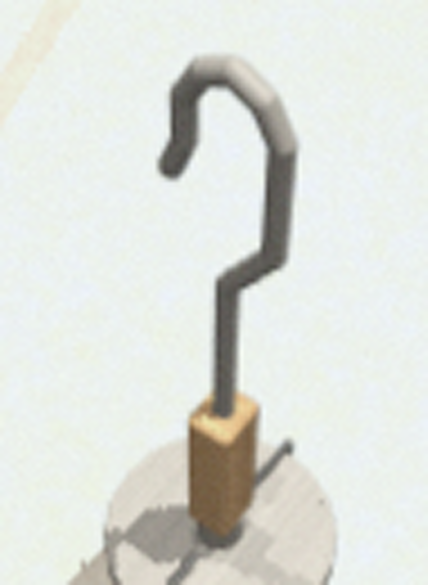

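Run:
```python
from h import *
from scipy.optimize import least_squares
C={(0,148):(228,283),(-10,163):(277,262),(-10,190):(283,150),(0,200):(218,70),(10,190):(181,97),(10,180):(186,138),(13,172):(172,165),(0,105):(225,410)}
obs=np.array(list(C.values()))/4.5+[235,90]; L=np.array(list(C),float)/1000
f=lambda p: np.ravel([proj('wrist',np.array([p[0]+x*np.cos(p[2]),p[1]+x*np.sin(p[2]),z])) for x,z in L]-obs)
s=least_squares(f,[.49,-.19,1.8]); print(s.x[:2],np.degrees(s.x[2]),s.cost)
print(s.fun.reshape(-1,2))
az=np.degrees(s.x[2]); Rt=orient(az,45); g=np.r_[s.x[:2],.084]-.10*Rt[:,2]; print(g); go(g,Rt)
```

```text
[ 0.4966 -0.1885] 93.6523227936837 10.525678970296887
[[-0.7142  0.0588]
 [-1.4842 -1.2627]
 [-0.8049 -0.2524]
 [ 3.3259  1.4099]
 [ 0.6921  0.0646]
 [-0.3985  0.576 ]
 [-0.1534  0.1491]
 [-1.1281 -0.8292]]
[ 0.5011 -0.2591  0.1547]
t 4.275 cm [2.07 6.26 8.45] rot [ 0.66   0.006 -0.654] deg 53.2
```

```bash
python3 - <<'E'
from h import *
Rt=orient(97,45); g=np.r_[.4966,-.1885,.084]-.10*Rt[:,2]; print(g); go(g,Rt)
E
python3 -m handwheel '[[[0.4,1.3,1.7],[0.14,0,-0.14]],[[0.8,2.6,3.4],[0.28,0,-0.28]],[[1.3,3.9,5.2],[0.42,0,-0.42]],[[1.8,5.2,7],[0.56,0,-0.56]],[[2.2,6.4,8.6],[0.7,0.006,-0.695]]]'; python3 -m handwheel '[[[0,0,0],[0,0,0]],[[0,0,0],[0,0,0]]]'
python3 - <<'E'
from h import *
Rt=orient(97,45); g=np.r_[.4966,-.1885,.084]; go(g-.1*Rt[:,2],Rt);go(g+.019*Rt[:,2],Rt)
im=ctrl.get_image('wrist'); cv2.imwrite('pics/w3.png',cv2.convertScaleAbs(im,alpha=1.3,beta=10))
for q,z in (('grip',.084),('crook',.195),('tea_tin',0)):
    r=ctrl.landmark_of('wrist',q)[:1]
    if r: print(q,r,atz('wrist',r[0]['position'],z))
r=ctrl.landmark_of('wrist','loop_high');print(r)
print(ctrl.get_obs()['q'])
E
```

```text
[ 0.5052 -0.2587  0.1547]
t 4.275 cm [2.31 6.5  8.68] rot [ 0.701  0.007 -0.696] deg 56.6
t: 4.9
tool_pos: [0.5046, -0.259, 0.1537]
tool_rot: [-1.682, -1.818, -0.697]
contact_force: [0.1, -0.3, 0.8]
opening: 0.0854
grip_force: 0.0
t: 5.15
tool_pos: [0.5032, -0.2585, 0.1536]
tool_rot: [-1.689, -1.811, -0.7]
contact_force: [0.6, -0.4, 0.1]
opening: 0.0852
grip_force: 0.0
t 5.15 cm [ 0.06  0.2  -0.1 ] rot [ 0.037 -0.001 -0.037] deg 3.0
t 5.15 cm [ 0.04 -0.23 11.79] rot [ 0.037 -0.001 -0.037] deg 3.0
grip [{'position': [271.0, 207.4], 'score': 0.62}] [ 0.4913 -0.188   0.084 ]
crook [{'position': [269.1, 107.7], 'score': 0.91}] [ 0.4928 -0.1888  0.195 ]
tea_tin [{'position': [273.4, 244.1], 'score': 0.89}] [ 0.4922 -0.1882  0.    ]
[]
[-0.8322  0.3327  1.5704  0.4776  1.8685 -0.9093]
```

View pics/w3.png

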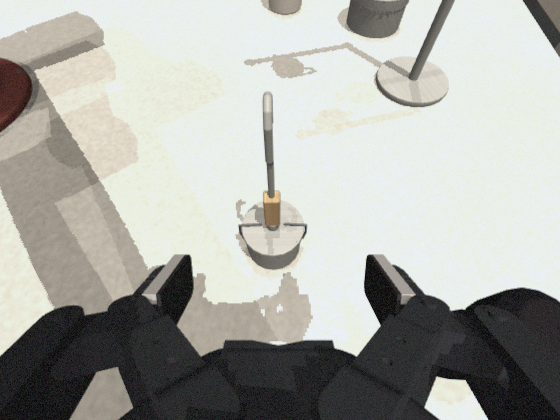

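Run:
```python
from h import *
R0=R.from_rotvec(ctrl.get_obs()['tool_rot']).as_matrix(); print(R0); g=np.r_[.4927,-.1884,.084]; go(g+.019*R0[:,2],orient(94,45))
```

```text
[[-0.0482  0.9977 -0.0482]
 [ 0.7052  0.0682  0.7057]
 [ 0.7073 -0.     -0.7069]]
t 5.4 cm [ 0.08 -0.47 11.87] rot [ 0.001 -0.    -0.001] deg 0.1
```

```bash
python3 -m handwheel '[[[0,-0.5,4],[0,0,0]],[[0.05,-0.5,7],[0,0,0]],[[0.08,-0.5,10],[0,0,0]],[[0.08,-0.5,11.9],[0,0,0]],[[0.08,-0.5,11.9],[0,0,0]]]'; python3 -m handwheel '[[[0,0,0],[0,0,0]],[[0,0,0],[0,0,0]],[[0,0,0],[0,0,0]],[[0,0,0],[0,0,0]],[[0,0,0],[0,0,0]]]' 1 40; python3 -m handwheel '[[[0,0,0],[0,0,0]],[[0,0,0],[0,0,0]],[[0,0,0],[0,0,0]]]'
```

```text
t: 6.02
tool_pos: [0.491, -0.1735, 0.0691]
tool_rot: [-1.688, -1.809, -0.7]
contact_force: [-0.9, -0.3, 0.1]
opening: 0.0853
grip_force: 0.0
t: 6.65
tool_pos: [0.492, -0.1748, 0.07]
tool_rot: [-1.689, -1.811, -0.7]
contact_force: [-0.7, -1.1, 1.9]
opening: 0.0135
grip_force: 43.4
t: 7.02
tool_pos: [0.492, -0.1747, 0.07]
tool_rot: [-1.689, -1.811, -0.7]
contact_force: [-0.9, -2.8, 3.2]
opening: 0.0135
grip_force: 43.5
```

Run:
```python
from h import *
h=np.array([np.cos(np.radians(110)),np.sin(np.radians(110)),0])
go([.492,-.1747,.150],orient(102,45)); 
go(np.r_[.563,.056,.15]-.1*h+.0134*h,orient(110,45))
```

```text
t 7.025 cm [ 5.66 -0.   -5.66] rot [ 0.099 -0.001 -0.099] deg 8.0
t 7.025 cm [15.69 11.07  4.39] rot [ 0.198 -0.001 -0.198] deg 16.0
```

```bash
python3 -m handwheel '[[[0.5,0,-0.5],[0,0,0]],[[1.5,0,-1.5],[0,0,0]],[[3,0,-3],[0.03,0,-0.03]],[[4.5,0,-4.5],[0.06,0,-0.06]],[[5.7,0,-5.7],[0.1,0,-0.1]]]' 1 60; python3 -m handwheel '[[[0.5,0.6,0.5],[0,0,0]],[[2,2.5,2],[0.03,0,-0.03]],[[4,4.5,4],[0.06,0,-0.06]],[[5,6,5.2],[0.1,0,-0.1]],[[5,6,5.2],[0.1,0,-0.1]]]';python3 - <<'E'
from h import *
im=ctrl.get_image('wrist'); cv2.imwrite('pics/w4.png',cv2.convertScaleAbs(im,alpha=1.3,beta=10))
for c in('wrist','scene','top'):
  if c!='wrist': cv2.imwrite(f'pics/{c}4.png',ctrl.get_image(c))
  for q in('small_tin','loop_high','crook','grip','tea_tin'):
    r=ctrl.landmark_of(c,q)[:1]
    if r: print(c,q,np.round(r[0]['position'],1),round(r[0]['score'],2),ray(c,r[0]['position']))
o=ctrl.get_obs(); print(o['q'],o['tool_pos'],o['contact_force'],o['opening'],o['t'])
h=np.array([np.cos(np.radians(110)),np.sin(np.radians(110)),0])
go(np.r_[.563,.056,.15]-.1*h+.0134*h,orient(110,45))
E
```

```text
t: 7.65
tool_pos: [0.4919, -0.1745, 0.1518]
tool_rot: [-1.542, -1.91, -0.639]
contact_force: [0.3, -0.5, -1.4]
opening: 0.0132
grip_force: 59.4
t: 8.28
tool_pos: [0.5354, -0.0893, 0.148]
tool_rot: [-1.39, -1.996, -0.576]
contact_force: [-0.6, -0.3, -2.5]
opening: 0.0131
grip_force: 59.4
wrist tea_tin [277.6 309.8] 0.6 (array([ 0.5534, -0.141 ,  0.2993]), array([-0.062 ,  0.1595, -0.9853]))
scene small_tin [290.8 179.7] 0.89 (array([1.0251, 0.6368, 0.9944]), array([-0.4855, -0.6115, -0.6248]))
scene loop_high [293.6 237.6] 0.93 (array([1.0251, 0.6368, 0.9944]), array([-0.4369, -0.5405, -0.719 ]))
scene crook [259.7 186.4] 0.93 (array([1.0251, 0.6368, 0.9944]), array([-0.425 , -0.6454, -0.6346]))
scene grip [259.7 219.1] 0.63 (array([1.0251, 0.6368, 0.9944]), array([-0.3952, -0.6081, -0.6885]))
scene tea_tin [259.5 238. ] 0.73 (array([1.0251, 0.6368, 0.9944]), array([-0.3767, -0.5853, -0.718 ]))
top small_tin [260.1 186.3] 0.74 (array([0.3467, 0.0055, 1.2609]), array([ 0.2463,  0.0527, -0.9678]))
top loop_high [259.3 207.1] 0.7 (array([0.3467, 0.0055, 1.2609]), array([ 0.1984,  0.0503, -0.9788]))
top crook [329.6 219. ] 0.52 (array([0.3467, 0.0055, 1.2609]), array([ 0.1841, -0.1169, -0.9759]))
top grip [320.8 222.5] 0.77 (array([0.3467, 0.0055, 1.2609]), array([ 0.1747, -0.0972, -0.9798]))
top tea_tin [320.2 228.4] 0.83 (array([0.3467, 0.0055, 1.2609]), array([ 0.1609, -0.097 , -0.9822]))
[-0.5422  0.2877  1.6359  0.4788  1.8488 -0.9136] [ 0.5355 -0.0914  0.149 ] [-0.387  -0.4415 -2.1483] 0.012472655344997596 9.175
t 9.175 cm [3.06 7.64 2.92] rot [-0.003 -0.001  0.002] deg 0.2
```

View pics/w4.png

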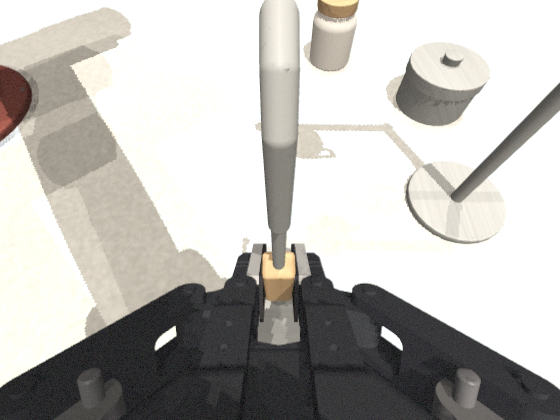

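Run:
```python
from h import *
print('small',tri([ray('scene',(290.8,179.7)),ray('top',(260.1,186.3))]), atz('scene',(290.8,179.7),.405),atz('top',(260.1,186.3),.405))
print('loop',tri([ray('scene',(293.6,237.6)),ray('top',(259.3,207.1))]),atz('scene',(293.6,237.6),.237),atz('top',(259.3,207.1),.237))
o=ctrl.get_obs();h=np.array([-.342,.94,0]); A=o['tool_pos']-.0134*h; A[2]=.079
for n,z,s,t in(('crook',.195,(259.7,186.4),(329.6,219)),('grip',.084,(259.7,219.1),(320.8,222.5)),('tin',0,(259.5,238),(320.2,228.4))):
    P=A+[0,0,z]; print(n,P,'scene',atz('scene',s,P[2]),'top',atz('top',t,P[2]))
# crops
b=cv2.imread('pics/scene4.png');a=cv2.imread('pics/top4.png')
C=cv2.resize(b[165:255,235:320],None,fx=6,fy=6,interpolation=cv2.INTER_CUBIC)
D=cv2.resize(a[165:235,235:280],None,fx=6,fy=6,interpolation=cv2.INTER_CUBIC)
can=np.zeros((540,790,3),np.uint8);can[:,:510]=C;can[:420,515:785]=D
cv2.imwrite('pics/z4.png',cv2.convertScaleAbs(can,alpha=1.4))
```

```text
small (array([0.5644, 0.0536, 0.4001]), [np.float64(0.0018134237066750256), np.float64(0.0018134237066749876)]) [0.5671 0.0599 0.405 ] [0.5645 0.0521 0.405 ]
loop (array([0.5571, 0.0585, 0.2246]), [np.float64(0.00043733953438354265), np.float64(0.00043733953438339823)]) [0.5649 0.0675 0.237 ] [0.5542 0.0581 0.237 ]
crook [ 0.5401 -0.104   0.274 ] scene [ 0.5427 -0.0959  0.274 ] top [ 0.5329 -0.1127  0.274 ]
grip [ 0.5401 -0.104   0.163 ] scene [ 0.5479 -0.0975  0.163 ] top [ 0.5424 -0.1035  0.163 ]
tin [ 0.5401 -0.104   0.079 ] scene [ 0.5449 -0.1095  0.079 ] top [ 0.5404 -0.1112  0.079 ]
```

View pics/z4.png

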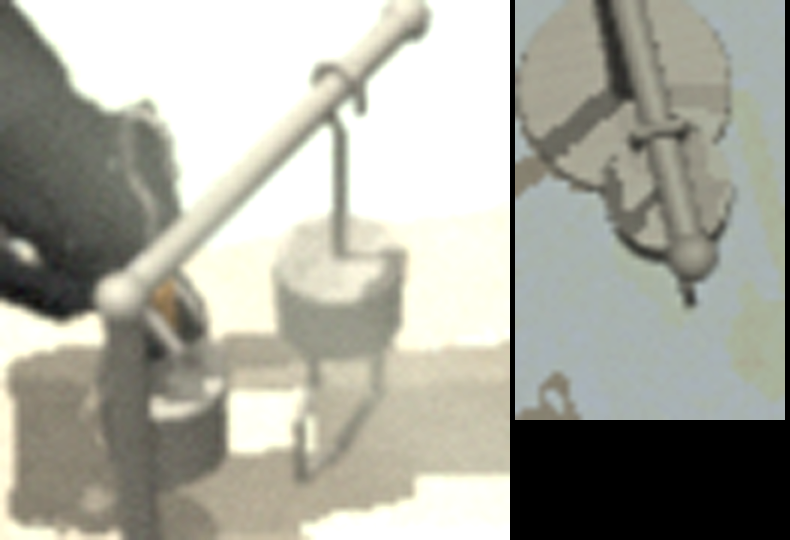

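Run:
```python
from h import *
from scipy.optimize import least_squares
# params: origin xy, yaw, top-cam px offset(2), scene px offset(2) small priors
obs=[('top',-45,0,.405,(264.2,207.5)),('top',0,0,.405,(259.2,187)),('top',130,0,.405,(245,129)),('top',-28,0,.245,(264,214)),('top',130,0,0,(252,181)),
('scene',-45,0,.405,(303,168)),('scene',0,0,.405,(291.3,179.7)),('scene',130,0,.405,(255,213.3)),('scene',130,0,0,(264,331))]
def P(p,x,z): return np.array([p[0]+x/1e3*np.cos(p[2]),p[1]+x/1e3*np.sin(p[2]),z])
def f(p):
    r=[]
    for c,x,_,z,u in obs: r+=list(np.array(proj(c,P(p,x,z)))+(p[3:5] if c=='top' else p[5:7])-u)
    return np.r_[r,p[3:]]
s=least_squares(f,[.564,.055,.36,0,0,0,0],loss='soft_l1'); p=s.x; print(p,np.degrees(p[2])); print(s.fun[:18].reshape(-1,2))
for z in(.237,.229,.221): print(z,np.array(proj('scene',P(p,0,z)))+p[5:7], 'corners',[np.array(proj('scene',P(p,x,z+.008)))+p[5:7] for x in(28,-28)])
```

```text
[ 0.5627  0.0548  0.3329  0.1593 -0.0229  0.5128  0.4974] 19.071740740706332
[[-0.1979 -0.0359]
 [-0.2935 -0.0032]
 [-0.2501  1.1349]
 [-0.2559  0.0177]
 [ 1.3763 -0.997 ]
 [-0.309  -0.8661]
 [ 0.1368 -1.5259]
 [-0.0565  0.6734]
 [-0.2474  0.5579]]
0.237 [291.4333 234.6244] corners [array([284.8682, 239.539 ]), array([297.7907, 225.1217])]
0.229 [291.4332 237.0098] corners [array([284.9023, 241.9501]), array([297.7584, 227.5297])]
0.221 [291.433  239.3709] corners [array([284.9362, 244.336 ]), array([297.7264, 229.9134])]
```

```bash
cat >> h.py <<'E'
L=np.array([.5627,.0548]);az=109.07;hh=np.array([-.3267,.9451]);
def hang(s,z): go(np.r_[L+(s+.0137)*hh,z],orient(az,45))
E
python3 -c "
from h import *
hang(-.045,.147);hang(-.001,.147)"
```

```text
t 9.175 cm [6.68 7.54 6.97] rot [-0.014 -0.001  0.014] deg 1.1
t 9.175 cm [ 9.78  7.62 10.09] rot [-0.014 -0.001  0.014] deg 1.1
```

```bash
python3 -m handwheel '[[[0.6,2,0.6],[0,0,0]],[[1.6,4.5,1.6],[0,0,0]],[[3,6.8,3.2],[-0.014,0,0.014]],[[5,7.5,5.3],[-0.014,0,0.014]],[[6.7,7.5,7],[-0.014,0,0.014]]]'; python3 -m handwheel '[[[0,0,0],[0,0,0]],[[0,0,0],[0,0,0]],[[0,0,0],[0,0,0]]]';python3 -c "
from h import *
hang(-.045,.147);hang(-.001,.147)
for c in('scene','top'):
  cv2.imwrite(f'pics/{c}5.png',ctrl.get_image(c))
  for q in('small_tin','loop_high','crook','grip','tea_tin'):
    r=ctrl.landmark_of(c,q)[:1]
    if r: print(c,q,np.round(r[0]['position'],1),round(r[0]['score'],2))
P=np.r_[L-.045*hh,0]
print([(c,np.round(proj(c,P+[0,0,.077+z]),1)) for c in('scene','top') for z in(.195,.084,0)])
print(ctrl.get_obs()['contact_force'],ctrl.get_obs()['q'])
"
```

```text
t: 9.8
tool_pos: [0.5726, 0.0274, 0.1469]
tool_rot: [-1.413, -1.985, -0.586]
contact_force: [0.1, -0.2, -2.1]
opening: 0.013
grip_force: 59.4
t: 10.18
tool_pos: [0.5727, 0.0247, 0.1471]
tool_rot: [-1.415, -1.984, -0.587]
contact_force: [-0.2, -0.4, -1.0]
opening: 0.0131
grip_force: 59.4
t 10.175 cm [0.02 0.04 0.04] rot [ 0.001 -0.001 -0.001] deg 0.1
t 10.175 cm [3.13 0.03 3.15] rot [ 0.001 -0.001 -0.001] deg 0.1
scene small_tin [289.3 179.5] 0.66
scene loop_high [290.3 237.5] 0.95
scene crook [274.2 217.5] 0.85
scene grip [275.8 248.9] 0.56
scene tea_tin [278.3 269.6] 0.78
top small_tin [259.7 185. ] 0.74
top loop_high [259.8 203.1] 0.69
top crook [279.6 195.2] 0.57
top grip [277.1 209.1] 0.52
top tea_tin [278.8 210.3] 0.74
[('scene', array([274.6, 216.2])), ('scene', array([275.7, 248.6])), ('scene', array([276.4, 270.3])), ('top', array([278.8, 196.4])), ('top', array([278.2, 205.9])), ('top', array([277.8, 211.9]))]
[-0.2104  0.3527 -2.3512] [-0.3616  0.2751  1.655   0.5856  1.7477 -0.751 ]
```

```bash
python3 -m handwheel '[[[0.4,0.03,0.4],[0,0,0]],[[1,0.03,1],[0,0,0]],[[1.6,0.03,1.6],[0,0,0]],[[2.1,0.03,2.1],[0,0,0]],[[2.5,0.03,2.5],[0,0,0]]]'; python3 -m handwheel '[[[0.2,0,0.2],[0,0,0]],[[0.4,0,0.4],[0,0,0]],[[0.63,0,0.63],[0,0,0]],[[0.63,0,0.63],[0,0,0]],[[0.63,0,0.63],[0,0,0]]]';python3 -c "
from h import *
hang(-.001,.147); hang(-.001,.120)
for c in('scene','top'):
  cv2.imwrite(f'pics/{c}6.png',ctrl.get_image(c))
  for q in('small_tin','loop_high','crook'):
    r=ctrl.landmark_of(c,q)[:1]
    if r: print(c,q,np.round(r[0]['position'],1),round(r[0]['score'],2))
P=np.r_[L-.001*hh,0]
print([(c,np.round(proj(c,P+[0,0,.077+z]),1)) for c in('scene','top') for z in(.195,)])
print(ctrl.get_obs()['contact_force'],ctrl.get_obs()['wrist_torque'])
"
```

```text
t: 11.4
tool_pos: [0.5609, 0.0596, 0.147]
tool_rot: [-1.414, -1.985, -0.586]
contact_force: [0.4, -0.3, -1.2]
opening: 0.0132
grip_force: 59.4
t: 12.02
tool_pos: [0.5583, 0.0673, 0.147]
tool_rot: [-1.414, -1.984, -0.587]
contact_force: [0.3, 0.3, -1.7]
opening: 0.0129
grip_force: 59.4
t 12.025 cm [-0.04  0.01 -0.03] rot [ 0.    -0.001 -0.   ] deg 0.1
t 12.025 cm [-1.95  0.01  1.87] rot [ 0.    -0.001 -0.   ] deg 0.1
scene small_tin [292.8 179.3] 0.72
scene loop_high [293.6 237.9] 0.85
scene crook [289.4 222.6] 0.87
top small_tin [261.3 186.7] 0.5
top loop_high [258.4 204.6] 0.8
top crook [264.5 202.2] 0.51
[('scene', array([290.6, 223.2])), ('top', array([261. , 200.7]))]
[ 0.0105 -0.3881 -1.6954] [-0.5442 -0.1508 -0.0101]
```

```bash
python3 -m handwheel '[[[-0.5,0,0.5],[0,0,0]],[[-1,0,1],[0,0,0]],[[-1.5,0,1.5],[0,0,0]],[[-2,0,2],[0,0,0]],[[-2.2,0,2.2],[0,0,0]]]' 1 30; python3 -m handwheel '[[[-0.05,0,0.05],[0,0,0]],[[-0.1,0,0.1],[0,0,0]],[[-0.15,0,0.15],[0,0,0]],[[-0.15,0,0.15],[0,0,0]],[[-0.15,0,0.15],[0,0,0]]]'; python3 -m handwheel '[[[-0.05,0,0.05],[0,0,0]],[[-0.1,0,0.1],[0,0,0]],[[-0.15,0,0.15],[0,0,0]],[[-0.15,0,0.15],[0,0,0]]]'
```

```text
t: 13.05
tool_pos: [0.5579, 0.0675, 0.1151]
tool_rot: [-1.414, -1.983, -0.586]
contact_force: [0.5, 0.4, -2.5]
opening: 0.0132
grip_force: 59.4
t: 13.68
tool_pos: [0.5583, 0.0674, 0.1139]
tool_rot: [-1.414, -1.985, -0.587]
contact_force: [0.8, -0.6, -2.2]
opening: 0.0132
grip_force: 59.4
t: 14.18
tool_pos: [0.5581, 0.0674, 0.1116]
tool_rot: [-1.414, -1.984, -0.586]
contact_force: [0.1, 1.0, -2.5]
opening: 0.013
grip_force: 59.4
```

```bash
python3 -m handwheel '[[[-0.035,0,0.035],[0,0,0]],[[-0.07,0,0.07],[0,0,0]],[[-0.07,0,0.07],[0,0,0]]]'|grep -E 'tool_pos|contact'; python3 -m handwheel '[[[-0.035,0,0.035],[0,0,0]],[[-0.07,0,0.07],[0,0,0]],[[-0.07,0,0.07],[0,0,0]]]'|grep -E 'tool_pos|contact';python3 -m handwheel '[[[-0.035,0,0.035],[0,0,0]],[[-0.07,0,0.07],[0,0,0]],[[-0.07,0,0.07],[0,0,0]]]'|grep -E 'tool_pos|contact'
```

```text
tool_pos: [0.5582, 0.0674, 0.1106]
contact_force: [-0.0, 0.1, -1.1]
tool_pos: [0.5582, 0.0674, 0.1096]
contact_force: [0.3, -0.9, -1.6]
tool_pos: [0.5582, 0.0674, 0.1087]
contact_force: [-0.0, 0.2, -1.8]
```

```bash
python3 -m handwheel '[[[-0.035,0,0.035],[0,0,0]],[[-0.07,0,0.07],[0,0,0]],[[-0.07,0,0.07],[0,0,0]]]'|grep -E 'tool_pos|contact'; python3 -m handwheel '[[[-0.035,0,0.035],[0,0,0]],[[-0.07,0,0.07],[0,0,0]],[[-0.07,0,0.07],[0,0,0]]]'|grep -E 'tool_pos|contact'
```

```text
tool_pos: [0.5582, 0.0674, 0.1076]
contact_force: [-0.6, -0.2, -2.4]
tool_pos: [0.5582, 0.0674, 0.1067]
contact_force: [0.1, -0.4, -1.8]
```

```bash
python3 -m handwheel '[[[-0.035,0,0.035],[0,0,0]],[[-0.07,0,0.07],[0,0,0]],[[-0.07,0,0.07],[0,0,0]]]'|grep -E 'tool_pos|contact'; python3 -m handwheel '[[[-0.035,0,0.035],[0,0,0]],[[-0.07,0,0.07],[0,0,0]],[[-0.07,0,0.07],[0,0,0]]]'|grep -E 'tool_pos|contact'
```

```text
tool_pos: [0.5582, 0.0674, 0.1057]
contact_force: [-0.2, -0.1, -1.2]
tool_pos: [0.5582, 0.0674, 0.1047]
contact_force: [0.4, 0.2, -2.0]
```

```bash
python3 -m handwheel '[[[-0.035,0,0.035],[0,0,0]],[[-0.07,0,0.07],[0,0,0]],[[-0.07,0,0.07],[0,0,0]]]'|grep -E 'tool_pos|contact'; python3 -m handwheel '[[[-0.035,0,0.035],[0,0,0]],[[-0.07,0,0.07],[0,0,0]],[[-0.07,0,0.07],[0,0,0]]]'|grep -E 'tool_pos|contact'
```

```text
tool_pos: [0.5582, 0.0674, 0.1037]
contact_force: [-0.6, 0.5, -1.7]
tool_pos: [0.5582, 0.0674, 0.1027]
contact_force: [0.1, -0.7, -1.8]
```

```bash
python3 -m handwheel '[[[-0.035,0,0.035],[0,0,0]],[[-0.07,0,0.07],[0,0,0]],[[-0.07,0,0.07],[0,0,0]]]'|grep -E 'tool_pos|contact'
```

```text
tool_pos: [0.5582, 0.0674, 0.1017]
contact_force: [0.7, 0.1, -2.4]
```

```bash
python3 -m handwheel '[[[-0.035,0,0.035],[0,0,0]],[[-0.07,0,0.07],[0,0,0]],[[-0.07,0,0.07],[0,0,0]]]'|grep -E 'tool_pos|contact'
```

```text
tool_pos: [0.5582, 0.0674, 0.1007]
contact_force: [0.5, -1.0, -1.4]
```

```bash
python3 -m handwheel '[[[-0.035,0,0.035],[0,0,0]],[[-0.07,0,0.07],[0,0,0]],[[-0.07,0,0.07],[0,0,0]]]'|grep -E 'tool_pos|contact'
```

```text
tool_pos: [0.5582, 0.0674, 0.0997]
contact_force: [0.9, -0.3, -1.8]
```

```bash
python3 -m handwheel '[[[-0.035,0,0.035],[0,0,0]],[[-0.07,0,0.07],[0,0,0]],[[-0.07,0,0.07],[0,0,0]]]'|grep -E 'tool_pos|contact'
```

```text
tool_pos: [0.5583, 0.0674, 0.0989]
contact_force: [-0.5, -0.3, -1.1]
```

```bash
python3 -m handwheel '[[[-0.035,0,0.035],[0,0,0]],[[-0.07,0,0.07],[0,0,0]],[[-0.07,0,0.07],[0,0,0]]]'|grep -E 'tool_pos|contact'
```

```text
tool_pos: [0.5585, 0.0674, 0.0986]
contact_force: [-1.3, -1.0, 3.6]
```

```bash
python3 -m handwheel '[[[-0.035,0,0.035],[0,0,0]],[[-0.07,0,0.07],[0,0,0]],[[-0.07,0,0.07],[0,0,0]]]'|grep -E '^t:|tool_pos|contact'
```

```text
t: 19.8
tool_pos: [0.5588, 0.0675, 0.0984]
contact_force: [-1.6, -0.9, 6.5]
```

```bash
python3 -m handwheel '[[[0.05,0,-0.05],[0,0,0]],[[0.1,0,-0.1],[0,0,0]],[[0.1,0,-0.1],[0,0,0]],[[0.1,0,-0.1],[0,0,0]]]' 1 20 |grep -E '^t:|tool_pos|contact|grip'; python3 -c "
from h import *
print(np.mean([ctrl.get_obs()['contact_force'] for _ in range(5)],0))
for c in('scene','top'):
  ctrl.get_image(c)
  for q in('small_tin','loop_high','crook'):
    r=ctrl.landmark_of(c,q)[:1]
    if r: print(c,q,np.round(r[0]['position'],1),round(r[0]['score'],2))
print(ctrl.get_obs()['contact_force'])
"
```

```text
t: 20.3
tool_pos: [0.5584, 0.0675, 0.0985]
contact_force: [-0.5, -0.4, 5.2]
grip_force: 60.0
[-0.5464 -0.39    5.2296]
scene small_tin [289.5 178.6] 0.78
scene loop_high [294.8 236.3] 0.63
scene crook [290.5 239.1] 0.77
top small_tin [258.1 185.4] 0.56
top loop_high [260.7 206.3] 0.54
top crook [262.7 204.7] 0.46
[-1.1143  0.303   4.9583]
```

```bash
python3 -m handwheel '[[[0.025,0,-0.025],[0,0,0]],[[0.05,0,-0.05],[0,0,0]],[[0.05,0,-0.05],[0,0,0]]]' 1 20 |grep -E 'tool_pos|contact|grip'
```

```text
tool_pos: [0.5581, 0.0674, 0.0986]
contact_force: [0.4, 0.3, 2.3]
grip_force: 59.9
```

```bash
python3 -m handwheel '[[[0.025,0,-0.025],[0,0,0]],[[0.04,0,-0.04],[0,0,0]],[[0.04,0,-0.04],[0,0,0]]]' 1 20 |grep -E '^t:|tool_pos|contact|grip'
```

```text
t: 21.45
tool_pos: [0.5579, 0.0674, 0.0989]
contact_force: [0.1, -0.3, -0.5]
grip_force: 59.5
```

```bash
python3 -m handwheel '[[[0,0,0],[0,0,0]],[[0,0,0],[0,0,0]],[[0,0,0],[0,0,0]],[[0,0,0],[0,0,0]],[[0,0,0],[0,0,0]]]' 0.3 20; python3 -m handwheel '[[[0,0,0],[0,0,0]],[[0,0,0],[0,0,0]],[[0,0,0],[0,0,0]],[[0,0,0],[0,0,0]]]';  python3 -c "
from h import *
for c in('scene','top'):
  ctrl.get_image(c)
  for q in('small_tin','loop_high','crook','tea_tin'):
    r=ctrl.landmark_of(c,q)[:1]
    if r: print(c,q,np.round(r[0]['position'],1),round(r[0]['score'],2))
print([(c,np.round(proj(c,np.r_[L,z]),1)) for c in('scene','top') for z in(.405,.224,.029)])"
```

```text
t: 22.08
tool_pos: [0.5582, 0.0674, 0.0995]
tool_rot: [-1.414, -1.984, -0.587]
contact_force: [0.3, -0.2, 0.5]
opening: 0.0298
grip_force: 0.0
t: 22.58
tool_pos: [0.5582, 0.0674, 0.0995]
tool_rot: [-1.414, -1.984, -0.587]
contact_force: [0.6, -0.8, -0.5]
opening: 0.0301
grip_force: 0.0
scene small_tin [288.8 180.4] 0.95
scene loop_high [292.3 240.3] 0.63
scene crook [293.6 238.3] 0.61
scene tea_tin [291.3 287.7] 0.64
top small_tin [257.8 184.6] 0.73
top loop_high [261.3 204.4] 0.57
top crook [262.7 204. ] 0.5
top tea_tin [261.4 215.2] 0.58
[('scene', array([290.9, 177.7])), ('scene', array([290.9, 238. ])), ('scene', array([290.9, 289.1])), ('top', array([258.7, 187. ])), ('top', array([261.1, 205. ])), ('top', array([262.9, 218.6]))]
```

The tin hangs from the loop where it should. I'll open a little more and back out along the tool axis.

```bash
python3 -m handwheel '[[[0,0,-0.5],[0,0,0]],[[0,0,-1.5],[0,0,0]],[[0,0,-3],[0,0,0]],[[0,0,-4.5],[0,0,0]],[[0,0,-6],[0,0,0]]]' 0.1 ; python3 -m handwheel '[[[0,0,-3],[0,0,0]],[[0,0,-6],[0,0,0]],[[0,0,-9],[0,0,0]],[[0,0,-9],[0,0,0]],[[0,0,-9],[0,0,0]]]'; for i in 1 2 3 4 5; do python3 -m handwheel '[[[0,0,0],[0,0,0]],[[0,0,0],[0,0,0]],[[0,0,0],[0,0,0]],[[0,0,0],[0,0,0]],[[0,0,0],[0,0,0]]]' >/dev/null; done;  python3 -c "
from h import *
for c in('scene','top','wrist'):
  ctrl.get_image(c)
  for q in('small_tin','crook','tea_tin','grip'):
    r=ctrl.landmark_of(c,q)[:1]
    if r: print(c,q,np.round(r[0]['position'],1),round(r[0]['score'],2))
print([(c,np.round(proj(c,np.r_[L,z]),1)) for c in('scene','top','wrist') for z in(.405,.224,.029,.113)])
print(ctrl.get_obs()['t'])"
```

```text
t: 23.7
tool_pos: [0.5727, 0.0263, 0.143]
tool_rot: [-1.415, -1.985, -0.587]
contact_force: [0.6, 0.0, -0.2]
opening: 0.038
grip_force: 0.0
t: 24.32
tool_pos: [0.5925, -0.0327, 0.2047]
tool_rot: [-1.414, -1.983, -0.586]
contact_force: [-0.7, 0.5, 0.3]
opening: 0.0387
grip_force: 0.0
scene small_tin [289.5 178.3] 0.91
scene crook [289.9 241.2] 0.56
scene tea_tin [291.1 290.6] 0.76
scene grip [289.6 269.9] 0.75
top small_tin [259.5 187.2] 0.83
top crook [262.2 203.6] 0.55
top tea_tin [266.1 221.4] 0.71
top grip [261.8 212.3] 0.54
wrist crook [279.2 112. ] 0.97
wrist tea_tin [278.6 234.4] 0.92
wrist grip [278.6 197.7] 0.78
[('scene', array([290.9, 177.7])), ('scene', array([290.9, 238. ])), ('scene', array([290.9, 289.1])), ('scene', array([290.9, 268.5])), ('top', array([258.7, 187. ])), ('top', array([261.1, 205. ])), ('top', array([262.9, 218.6])), ('top', array([262.2, 213.3])), ('wrist', array([  277. , -1354.7])), ('wrist', array([278.3, 110.8])), ('wrist', array([278.4, 234.7])), ('wrist', array([278.4, 199.6]))]
28.2
```

```bash
python3 -c "
from h import *
f=[ctrl.get_image('wrist').astype(int) for _ in range(8)]
print([np.abs(cv2.GaussianBlur(a.astype(np.float32)-f[0].astype(np.float32),(7,7),0))[80:260,220:340].max() for a in f[1:]])
print(ctrl.finish_job())"
```

```text
[np.float32(3.6237793), np.float32(4.441162), np.float32(5.4675293), np.float32(3.7617188), np.float32(4.426758), np.float32(4.2265625), np.float32(3.279541)]
the job is handed in; nothing more can be done
None
```

The tea tin hangs by its hook from the small tin's lower loop, plumb and still in the last pictures, and the gripper is clear. The loop took its weight while I still held it, peaking at about 8–9 N, and the job is handed in; no verdict came back.

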